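Free the empty reel: which way does its nut loosen?

ROBOT

A 6-joint arm with a two-finger parallel gripper is mounted at the origin on a cart in front of the work surface, level with it; the furniture and walls round the work are solid. World frame = base frame: x ahead of the robot, y to its left, z up, the work surface at z = 0. Lengths are in mm, angles in rad, forces in N, time in s.
With the tool pointing down it reaches from about 350 to 950 mm from the base axis. Payload 17.4 kg.
Tool frame: the origin (TCP) lies on the centre line of the jaws, within the pads' length; the fingertips stand 11 mm ahead of it and the grasp point (between the pads) lies 8 mm behind it; z points along the fingers, y is the line along which they close (so a half turn about z gives the same grasp; the last joint's range is limited). The gripper opens to 93 mm and grips with 3 to 60 N. Pads are 15 mm wide; open, the fingers measure 128 mm over their backs; the gripper's body (75 mm by 188 mm) begins 65 mm behind the grasp point.
Start: joints at [1.228, 0.116, 1.442, -0, 1.584, -0.038], TCP at [202.577, 643.89, 229.646] pointing down, gripper open.
Joint ranges: [-2.83, 2.83], [-0.83, 2.19], [0.07, 2.5], [-1.14, 4.28], [0.01, 3], [-2.97, 2.97]. Speed limits (rad/s): [1.89, 1.89, 2.22, 3.14, 3.14, 3.14].

INTERFACE

Orientations are given as a unit quaternion [x, y, z, w].
In Python, from workcell import robot gives the robot as it stands. The module is installed in compiled form; this text tells all that it offers.
- The arm moves only by the tool step_arm, never from a script. Its argument "deltas" is a list of rows, each a list of 5 numbers: the shift along the tool's x, y, z in m, then the turn about the tool's z in rad, then the opening, from 0 (shut) to 1 (fully open). In form: [[x, y, z, roll, fingers], ...]. A call has 1 to 8 rows; each row is the pose to reach, as a shift and turn from the pose commanded when the call began, along the tool's axes at that moment; what a row does not reach only later rows make up. A row lasts 1/12 s, in which the tool goes at most 41.7 mm and 7.16 degrees, less where a joint would pass 70% of its speed; a pose out of reach is approached as far as the arm can. A call with a gripper value outside its range is refused whole. The fingers move at their own pace and stop on an object; "newtons" is the grip in N (left out, the last holds). Time passes only in rows, so rows that repeat a pose let the fingers close. It gives the time, the measured TCP pose, the force, the opening and the grip force at its end, in the units of the state.
- robot.state(): the state, without advancing time (a new reading comes with each control period).
- robot.camera(name): name is "scene" or "top" or "wrist"; returns the picture (400x640x3 uint8, blue, green, red); there is no depth.
- robot.get_calibration(name): a dict with "fx", "fy", "cx", "cy" (pixels), "pose" (4x4, takes a point from camera to world coordinates). Camera axes: x right, y up, looking along -z (the intrinsics and any distortion apply to the point x, -y, -z); pixel columns grow to the right and rows downward; lengths in mm; the calibration is good to about 2 mm. A picture is of the moment at which its call begins: read the wrist's pose just before it. get_calibration takes no time and is no camera call; for the wrist camera it gives the pose at the moment of the call.
- robot.close_job(): hands the job in; it is judged then, once.
The state is a dict: "time_s": time; "joints": joint angles; "qvel": joint speeds; "joint_torque": joint torques, N m; "position": TCP position; "eef_rot": TCP orientation; "contact_force": force on the tool from outside, world axes, zero at the start; "ft_torque": the same for the moment, N m; "grip_width": finger opening in mm; "grip_force": force on a finger pad.
Only numpy, scipy, OpenCV 4.12 (cv2) and the standard library are available. Lean on these libraries where they do the work, as an engineer would, in place of code of your own. Each camera call takes 0.05 s, during which the arm holds its last target. There are 200 camera calls.

TASK

The empty orange reel is due to be changed: loosen the black knurled nut on top of its holder by at least a fifth of a turn, then let go and draw clear. One of the two holders has a left-hand thread and you cannot see which, so try a few degrees each way and feel: the tightening way it does not budge, the loosening way it turns with a light drag. Leave the nut over the solder spool tight.

Things in the scene. Friction and masses are not known exactly. Their poses are not given: they have to be found in the camera images.
- orange_reel: empty bright-orange reel, 58 mm across, 42 mm high, fixed on one of two identical holders (grey round base 80 mm across, 10 mm high, screwed down); the other carries a grey solder spool with black flanges, same size. Which carries which varies. Origin: centre of its underside, 10 mm above the bench; upper flange ends at 52 mm. Its holder's nut stands on its axis above it.
- nut_a_grip (a point): point on the axis of nut A, mid grip, 80 mm above the bench. Black knurled round nut on top of one holder, whichever reel that carries; grip 39 mm across, 64 to 92 mm above the bench (narrower neck below, keep fingertips above 57 mm to clear the reel); a 10 mm stud stands 6 mm out of its top; white index mark. May be gripped at any yaw. z up; the frame turns with the nut.
- nut_b_grip (a point): the same point of nut B, the identical nut of the other holder; the holders stand at least 250 mm apart. Beyond them, from about x = 0.5 m on, stand two black test fixtures with tall towers: swing from one side to the other in front of these, not through them.
- nut_a (a joint): turn of nut A, rad: 0 to 0.05 at the start (tight), grows as it loosens whichever way that is, ends at 1.9; it does not rise. Of nuts A and B one loosens clockwise seen from above, the other anticlockwise. Loosening: steady friction of about 0.08 N m, stays where left. Tightening: a hard stop at 0, against which the fingers slip round the nut.
- nut_b (a joint): the same for nut B.
There are look-alikes about, which are no part of the job. What is shaped like the part that bears nut_a_grip but turquoise or yellow is not meant.

How it is judged:
By the outcome, as a careful person would: the job done as asked, in the order asked, and still so for the second after the job is handed in, with the robot touching nothing.
It also fails if it takes over 38 s, if anything falls off the work surface, if the arm or the gripper's body presses on something with over 40 N, if the wrist force passes 120 N, or if a joint passes its speed limit or range.

## Working session

There is one attempt and no reset: what is moved stays moved. The work goes in short steps, Python scripts to look and compute and a tool call to move; the robot and the scene stay as the last step left them, time stands still between calls to the robot, and variables do not carry over. Pictures are saved under pics/ and viewed, at most 10 in all, crops included, and the job is handed in when it is done.

Besides the shell and the picture viewer there is one more tool, called as name(argument=value, ...), one argument or row to a line, values as JSON. step_arm: Moves the arm, as the interface text tells. Its arguments: {"type":"object","properties":{"deltas":{"type":"array"},"newtons":{"type":"number"}},"required":["deltas"]}

```bash
mkdir -p pics; cat > h.py <<'E'
import numpy as np, cv2
from workcell import robot
def ray(c,u,v,z):
    T=np.array(c["pose"]); d=T[:3,:3]@np.array([(u-c["cx"])/c["fx"],-(v-c["cy"])/c["fy"],-1.]); o=T[:3,3]
    return o+d*(z-o[2])/d[2]
E
python3 - <<'E'
from h import *
for n in("scene","top"):
    cv2.imwrite(f"pics/{n}0.png",robot.camera(n)); c=robot.get_calibration(n); print({k:(np.round(v,2).tolist()) for k,v in c.items()})
s=robot.state();print(s)
E
```

```text
{'fx': 435.64, 'fy': 435.64, 'cx': 324.81, 'cy': 202.0, 'pose': [[0.85, 0.37, -0.37, 56.8], [-0.52, 0.59, -0.61, -584.53], [-0.01, 0.71, 0.7, 814.8], [0.0, 0.0, 0.0, 1.0]]}
{'fx': 504.0, 'fy': 504.0, 'cx': 315.68, 'cy': 202.07, 'pose': [[0.02, 1.0, -0.05, 359.62], [-1.0, 0.02, 0.01, 61.68], [0.01, 0.05, 1.0, 1429.74], [0.0, 0.0, 0.0, 1.0]]}
{'time_s': 0.1, 'joints': array([ 1.22817648e+00,  1.16451522e-01,  1.44219525e+00, -2.35509290e-05,
        1.58400733e+00, -3.78356895e-02]), 'qvel': array([ 0.0002494 , -0.00084548, -0.00150673, -0.00144637,  0.00021263,
        0.00055867]), 'joint_torque': array([ 1.69132880e-03, -7.22882652e+01, -6.23864722e+01,  7.81922601e-02,
        2.27630819e-02, -3.94164488e-05]), 'position': array([202.5389647 , 643.71583632, 228.97189354]), 'eef_rot': array([ 1.51803049e-01,  9.88410619e-01, -5.23373014e-04, -8.87878184e-05]), 'contact_force': array([ 0.64511091, -0.07308269,  0.16153626]), 'ft_torque': array([ 0.04337965,  0.06846716, -0.00835173]), 'grip_force': 0.0, 'grip_width': 92.95655406797785}
```

View pics/top0.png

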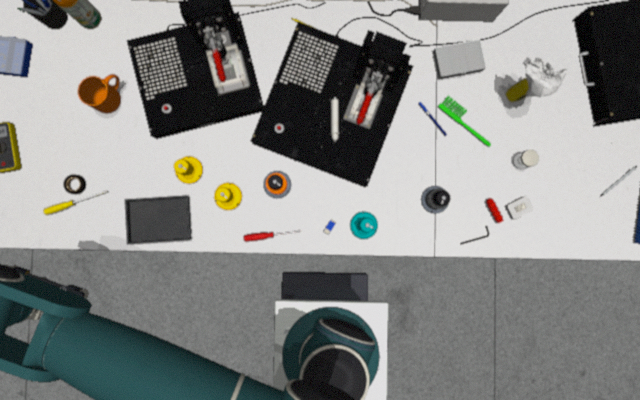

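View pics/scene0.png

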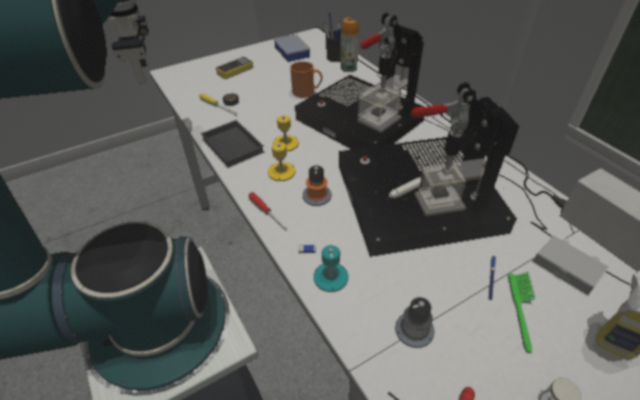

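The top view shows four kinds of candidate:
- Orange reel with black nut at top (277,183), scene (317,185). This fits: grey base, orange reel, black nut.
- Grey/black solder spool at top (436,199). Must stay tight.
- Yellow look-alikes at (188,169) and (228,196).
- Turquoise look-alike at (364,225).

I'll confirm the orange one in an enlarged crop.

```bash
python3 - <<'E'
from h import *
a=cv2.imread("pics/top0.png")[150:225,230:330]; b=cv2.imread("pics/scene0.png")[150:225,265:365]
cv2.imwrite("pics/crop1.png",cv2.resize(np.hstack([a,b]),None,fx=4,fy=4,interpolation=cv2.INTER_CUBIC))
E
```

```text
(no output)
```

View pics/crop1.png

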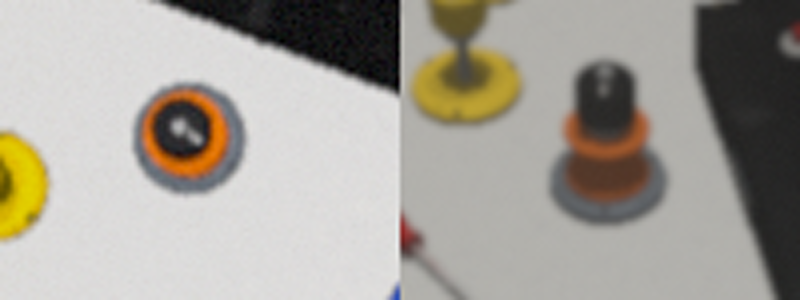

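The crop confirms it: black nut on an orange reel over a grey base, with the nut's top disc at top (275.5,182) and the base at (277.5,184.5).

```bash
python3 - <<'E'
from h import *
from scipy.spatial.transform import Rotation as R
c=robot.get_calibration("top")
for n,u,v,z in[("nut",275.5,182,92),("base",277.5,184.5,10),("yel",228,196,80),("yel2",188,169,80),("tur",364,225,80),("fix1",253,138,30),("fix",300,25,100)]: print(n,ray(c,u,v,z).round())
c=robot.get_calibration("scene")
print("scene nut",ray(c,265+205/4,150+70/4,92).round())
s=robot.state(); print(R.from_quat(s["eef_rot"]).as_matrix().round(3))
c=robot.get_calibration("wrist"); print({k:(np.round(v,2).tolist()) for k,v in c.items()})
E
```

```text
nut [476. 159.  92.]
base [476. 159.  10.]
yel [437. 286.  80.]
yel2 [507. 396.  80.]
tur [367. -80.  80.]
fix1 [604. 230.  30.]
fix [900. 103. 100.]
scene nut [482. 169.  92.]
[[-0.954  0.3   -0.   ]
 [ 0.3    0.954 -0.001]
 [ 0.    -0.001 -1.   ]]
{'fx': 303.14, 'fy': 303.14, 'cx': 317.8, 'cy': 198.33, 'pose': [[0.3, -0.92, -0.27, 128.81], [0.95, 0.29, 0.09, 666.86], [-0.0, -0.28, 0.96, 384.72], [0.0, 0.0, 0.0, 1.0]]}
```

step_arm(
  deltas=[
    [-0.029,-0.027,0,0,1],
    [-0.058,-0.054,0,0,1],
    [-0.087,-0.082,0,0,1],
    [-0.116,-0.109,0,0,1],
    [-0.145,-0.136,0,0,1],
    [-0.174,-0.163,0,0,1],
    [-0.203,-0.19,0,0,1],
    [-0.232,-0.218,0,0,1],
  ],
)

```text
time_s: 0.77
position: [358.8, 364.6, 229.4]
eef_rot: [0.152, 0.988, -0.0, -0.0]
contact_force: [0.9, 0.5, 0.1]
grip_width: 93.4
grip_force: 0.0
```

step_arm(
  deltas=[
    [-0.029,-0.027,0,0,1],
    [-0.058,-0.054,0,0,1],
    [-0.087,-0.082,0,0,1],
    [-0.116,-0.109,0,0,1],
    [-0.145,-0.136,0,0,1],
    [-0.174,-0.163,0,0,1],
    [-0.174,-0.163,0,0,1],
    [-0.174,-0.163,0,0,1],
  ],
)

```text
time_s: 1.43
position: [476.1, 157.0, 229.3]
eef_rot: [0.154, 0.988, -0.0, -0.0]
contact_force: [0.2, 0.3, 0.1]
grip_width: 93.0
grip_force: 0.0
```

```bash
python3 - <<'E'
from h import *
c=robot.get_calibration("wrist"); im=robot.camera("wrist"); cv2.imwrite("pics/w1.png",im)
s=robot.state(); print(s["time_s"],s["position"],s["joints"],s["eef_rot"])
T=np.array(c["pose"])
p=T[:3,:3].T@(np.array([476,159,92])-T[:3,3]); print("expected px",c["cx"]+c["fx"]*p[0]/-p[2],c["cy"]+c["fy"]*p[1]/p[2])
E
```

```text
1.4833 [475.56400532 158.19689783 229.36099398] [ 2.70078033e-01 -2.68669502e-01  1.80518235e+00  2.70064962e-04
  1.60564932e+00 -9.94134641e-01] [ 1.52687560e-01  9.88274461e-01  6.04736304e-06 -3.15061604e-04]
expected px 320.0349864324413 190.0247786766518
```

View pics/w1.png

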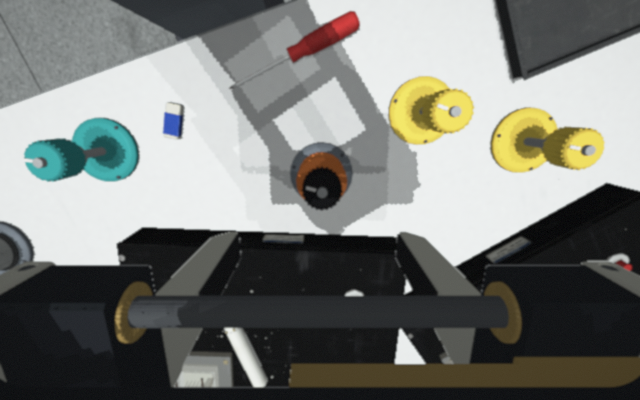

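The nut's top is at (321,189), where I expected (320,190), so the position is good. The white index mark points left, at (310,189). Now descending.

step_arm(
  deltas=[
    [0,0,0.03,0,1],
    [0,0,0.06,0,1],
    [0,0,0.09,0,1],
    [0,0,0.12,0,1],
    [0,0,0.145,0,1],
    [0,0,0.155,0,1],
    [0,0,0.155,0,1],
    [0,0,0.155,0,1],
  ],
)

```text
time_s: 2.15
position: [475.5, 159.4, 75.5]
eef_rot: [0.151, 0.988, 0.0, 0.0]
contact_force: [0.4, 0.3, 0.2]
grip_width: 92.7
grip_force: 0.0
```

step_arm(
  deltas=[
    [0,0,0,0,0.5],
    [0,0,0,0,0.3],
    [0,0,0,0,0.3],
    [0,0,0,0,0.3],
    [0,0,0,0,0.3],
    [0,0,0,0,0.3],
  ],
  newtons=25,
)

```text
time_s: 2.65
position: [475.6, 158.6, 74.9]
eef_rot: [0.152, 0.988, 0.0, 0.0]
contact_force: [0.5, -0.1, 0.6]
grip_width: 57.5
grip_force: 0.0
```

step_arm(
  deltas=[
    [0,0,0,0,0.2],
    [0,0,0,0,0.2],
    [0,0,0,0,0.2],
    [0,0,0,0,0.2],
    [0,0,0,0,0.2],
    [0,0,0,0,0.2],
    [0,0,0,0,0.2],
    [0,0,0,0,0.2],
  ],
  newtons=25,
)

```text
time_s: 3.32
position: [476.2, 160.5, 74.9]
eef_rot: [0.152, 0.988, 0.002, 0.001]
contact_force: [6.7, 18.9, -6.0]
grip_width: 38.5
grip_force: 25.0
```

```bash
python3 - <<'E'
from h import *
s=robot.state(); print(s["time_s"],s["grip_width"],s["grip_force"],s["contact_force"],s["ft_torque"],s["joints"][5],s["position"])
E
```

```text
3.3167 38.526228033227156 24.997583864314947 [ 6.68980289 18.90729141 -6.04827467] [ 3.08643782 -1.15324101 -0.10870019] -0.9948844258066339 [476.15781684 160.52736134  74.90194064]
```

step_arm(
  deltas=[
    [0,0.002,0,0,0.2],
    [0,0.002,0,0,0.2],
    [0,0.002,0,0,0.2],
    [0,0.002,0,0,0.2],
  ],
)

```text
time_s: 3.65
position: [476.3, 160.8, 74.9]
eef_rot: [0.152, 0.988, 0.0, 0.0]
contact_force: [0.8, 6.1, 2.5]
grip_width: 38.4
grip_force: 25.0
```

```bash
cat > s.py <<'E'
from h import *
s=robot.state(); print(round(s["time_s"],2),s["grip_width"].round(1),s["grip_force"].round(1),s["contact_force"].round(2),s["ft_torque"].round(3),s["joints"].round(3)[5],s["joint_torque"][5].round(3),s["position"].round(1),s["eef_rot"].round(4))
E
python3 s.py
```

```text
Traceback (most recent call last):
  File "s.py", line 2, in <module>
    s=robot.state(); print(round(s["time_s"],2),s["grip_width"].round(1),s["grip_force"].round(1),s["contact_force"].round(2),s["ft_torque"].round(3),s["joints"].round(3)[5],s["joint_torque"][5].round(3),s["position"].round(1),s["eef_rot"].round(4))
                                                ^^^^^^^^^^^^^^^^^^^^^
AttributeError: 'float' object has no attribute 'round'
```

step_arm(
  deltas=[
    [0,0,0,0.03,0.2],
    [0,0,0,0.06,0.2],
    [0,0,0,0.08,0.2],
    [0,0,0,0.08,0.2],
  ],
)

```text
time_s: 3.98
position: [476.3, 160.8, 74.9]
eef_rot: [0.192, 0.981, 0.0, 0.0]
contact_force: [1.6, 6.2, 1.2]
grip_width: 38.7
grip_force: 25.0
```

```bash
python3 s.py
```

```text
Traceback (most recent call last):
  File "s.py", line 2, in <module>
    s=robot.state(); print(round(s["time_s"],2),s["grip_width"].round(1),s["grip_force"].round(1),s["contact_force"].round(2),s["ft_torque"].round(3),s["joints"].round(3)[5],s["joint_torque"][5].round(3),s["position"].round(1),s["eef_rot"].round(4))
                                                ^^^^^^^^^^^^^^^^^^^^^
AttributeError: 'float' object has no attribute 'round'
```

step_arm(
  deltas=[
    [0,0,0,-0.04,0.2],
    [0,0,0,-0.08,0.2],
    [0,0,0,-0.12,0.2],
    [0,0,0,-0.16,0.2],
    [0,0,0,-0.16,0.2],
  ],
)

```text
time_s: 4.4
position: [476.6, 160.8, 74.8]
eef_rot: [0.111, 0.994, 0.001, 0.001]
contact_force: [4.7, 5.0, -2.2]
grip_width: 38.7
grip_force: 25.0
```

```bash
python3 s.py
```

```text
Traceback (most recent call last):
  File "s.py", line 2, in <module>
    s=robot.state(); print(round(s["time_s"],2),s["grip_width"].round(1),s["grip_force"].round(1),s["contact_force"].round(2),s["ft_torque"].round(3),s["joints"].round(3)[5],s["joint_torque"][5].round(3),s["position"].round(1),s["eef_rot"].round(4))
                                                ^^^^^^^^^^^^^^^^^^^^^
AttributeError: 'float' object has no attribute 'round'
```

```bash
cat > s.py <<'E'
from h import *
s=robot.state()
for k in("time_s","grip_width","grip_force","contact_force","ft_torque","joints","joint_torque","position","eef_rot"): print(k,np.round(s[k],3))
E
python3 s.py
```

```text
time_s 4.4
grip_width 38.718
grip_force 24.998
contact_force [ 4.705  4.994 -2.177]
ft_torque [ 0.905 -0.897 -0.5  ]
joints [ 2.740e-01 -1.800e-01  1.986e+00  1.000e-03  1.334e+00 -1.074e+00]
joint_torque [ -1.227 -43.736 -56.093  -1.129   1.933  -1.615]
position [476.595 160.761  74.755]
eef_rot [0.111 0.994 0.001 0.001]
```

step_arm(
  deltas=[
    [0,0,0,0.04,0.2],
    [0,0,0,0.08,0.2],
    [0,0,0,0.12,0.2],
    [0,0,0,0.16,0.2],
    [0,0,0,0.2,0.2],
    [0,0,0,0.2,0.2],
  ],
)

```text
time_s: 4.9
position: [476.6, 160.8, 74.8]
eef_rot: [0.212, 0.977, 0.001, 0.001]
contact_force: [4.8, 6.9, -1.4]
grip_width: 38.8
grip_force: 25.0
```

```bash
python3 s.py
```

```text
time_s 4.9
grip_width 38.835
grip_force 25.0
contact_force [ 4.789  6.94  -1.385]
ft_torque [ 0.909 -0.91  -0.082]
joints [ 2.740e-01 -1.800e-01  1.986e+00  1.000e-03  1.334e+00 -8.690e-01]
joint_torque [ -1.634 -43.749 -56.031  -1.013   1.986   1.07 ]
position [476.616 160.782  74.756]
eef_rot [0.212 0.977 0.001 0.001]
```

Turning anticlockwise (−roll) gives a hard −0.5 N m. Turning clockwise (+roll) gives only a light drag, so +roll loosens. The nut has already turned about 0.2 rad; I'll turn another 1.3.

step_arm(
  deltas=[
    [0,0,0,0.09,0.2],
    [0,0,0,0.18,0.2],
    [0,0,0,0.27,0.2],
    [0,0,0,0.36,0.2],
    [0,0,0,0.45,0.2],
    [0,0,0,0.54,0.2],
    [0,0,0,0.63,0.2],
    [0,0,0,0.65,0.2],
  ],
)

```text
time_s: 5.57
position: [476.7, 160.8, 74.8]
eef_rot: [0.514, 0.858, 0.001, 0.0]
contact_force: [6.3, 5.0, -2.3]
grip_width: 38.5
grip_force: 25.0
```

```bash
python3 s.py
```

```text
time_s 5.567
grip_width 38.469
grip_force 25.0
contact_force [ 6.347  4.98  -2.278]
ft_torque [ 0.981 -1.028  0.106]
joints [ 2.740e-01 -1.800e-01  1.986e+00  1.000e-03  1.334e+00 -2.160e-01]
joint_torque [ -1.863 -43.956 -55.951  -1.005   2.142   1.444]
position [476.676 160.807  74.767]
eef_rot [0.514 0.858 0.001 0.   ]
```

step_arm(
  deltas=[
    [0,0,0,0.09,0.2],
    [0,0,0,0.18,0.2],
    [0,0,0,0.27,0.2],
    [0,0,0,0.36,0.2],
    [0,0,0,0.45,0.2],
    [0,0,0,0.54,0.2],
    [0,0,0,0.63,0.2],
    [0,0,0,0.65,0.2],
  ],
)

```text
time_s: 6.23
position: [476.7, 160.8, 74.7]
eef_rot: [0.761, 0.648, 0.001, 0.0]
contact_force: [6.1, 5.5, -2.8]
grip_width: 38.9
grip_force: 25.0
```

```bash
python3 s.py
```

```text
time_s 6.233
grip_width 38.907
grip_force 25.0
contact_force [ 6.08   5.517 -2.761]
ft_torque [ 0.914 -1.054  0.104]
joints [ 2.740e-01 -1.800e-01  1.986e+00  1.000e-03  1.334e+00  4.340e-01]
joint_torque [ -1.729 -44.139 -55.911  -0.955   2.241   1.443]
position [476.722 160.79   74.748]
eef_rot [0.761 0.648 0.001 0.   ]
```

Steady 0.1 N m drag the whole way, well under the 0.5 N m slip torque. Now releasing and lifting clear.

step_arm(
  deltas=[
    [0,0,0,0,1],
    [0,0,0,0,1],
    [0,0,0,0,1],
    [0,0,0,0,1],
    [0,0,0,0,1],
    [0,0,0,0,1],
    [0,0,0,0,1],
    [0,0,0,0,1],
  ],
)

```text
time_s: 6.9
position: [476.1, 160.5, 74.6]
eef_rot: [0.759, 0.651, -0.0, -0.0]
contact_force: [0.4, -0.4, 0.2]
grip_width: 86.9
grip_force: 0.0
```

step_arm(
  deltas=[
    [0,0,-0.02,0,1],
    [0,0,-0.05,0,1],
    [0,0,-0.08,0,1],
    [0,0,-0.11,0,1],
    [0,0,-0.14,0,1],
    [0,0,-0.155,0,1],
    [0,0,-0.155,0,1],
    [0,0,-0.155,0,1],
  ],
)

```text
time_s: 7.57
position: [476.2, 160.6, 229.4]
eef_rot: [0.759, 0.651, 0.0, 0.0]
contact_force: [0.7, 0.1, -0.8]
grip_width: 93.2
grip_force: 0.0
```

step_arm(
  deltas=[
    [0,0,0,-0.09,1],
    [0,0,0,-0.18,1],
    [0,0,0,-0.27,1],
    [0,0,0,-0.36,1],
    [0,0,0,-0.45,1],
    [0,0,0,-0.54,1],
    [0,0,0,-0.63,1],
    [0,0,0,-0.7,1],
  ],
)

```text
time_s: 8.23
position: [475.6, 160.4, 227.3]
eef_rot: [0.488, 0.873, -0.001, -0.001]
contact_force: [-0.1, 0.2, 0.2]
grip_width: 92.8
grip_force: 0.0
```

step_arm(
  deltas=[
    [0,0,0,-0.09,1],
    [0,0,0,-0.18,1],
    [0,0,0,-0.27,1],
    [0,0,0,-0.36,1],
    [0,0,0,-0.45,1],
    [0,0,0,-0.54,1],
    [0,0,0,-0.63,1],
    [0,0,0,-0.7,1],
  ],
)

```text
time_s: 8.9
position: [475.6, 160.3, 227.3]
eef_rot: [0.159, 0.987, -0.001, -0.001]
contact_force: [0.3, -0.5, 0.3]
grip_width: 93.0
grip_force: 0.0
```

```bash
python3 - <<'E'
from h import *
s=robot.state(); print(s["time_s"],s["eef_rot"].round(3),s["position"],s["contact_force"].round(2))
im=robot.camera("wrist"); o=cv2.imread("pics/w1.png")
f=lambda a:cv2.resize(a[140:235,275:370],(390,390),interpolation=cv2.INTER_CUBIC)
cv2.imwrite("pics/cmp.png",np.hstack([f(o),f(im)]))
E
```

```text
8.9 [ 0.159  0.987 -0.001 -0.001] [475.63713081 160.34747752 227.2567139 ] [ 0.26 -0.54  0.28]
```

View pics/cmp.png

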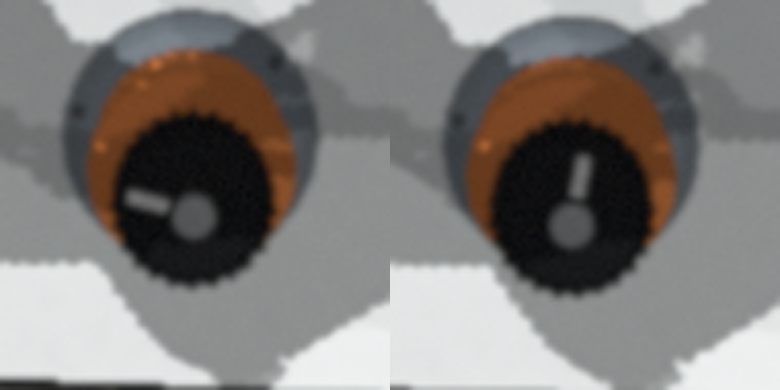

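The index mark has moved from pointing left (angle 165°) to nearly straight up (80°), about 85° clockwise and past the 72° needed. The gripper is open and well clear, so I'm handing in.

```bash
python3 -c "
from workcell import robot
print(robot.close_job())"
```

```text
the job is handed in; nothing more can be done
None
```

The nut over the orange reel is loosened about 85° clockwise, judged from its index mark (72° was needed); the solder spool's nut was never touched, the gripper is open and clear, and the job was handed in at about 9 s.

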